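# Seat the check cell in the test reader and turn it onto the light path

## Robot

A 7-joint arm with a two-finger parallel gripper is mounted at the origin on the work surface. World frame = base frame: x ahead of the robot, y to its left, z up, the work surface at z = 0. Lengths are in m, angles in rad, forces in N, time in s.
With the tool pointing down it reaches from about 0.4 to 0.9 m from the base axis. Payload 5.5 kg.
Tool frame: the origin (TCP) lies midway between the tips of the shut fingers; the grasp point (between the pads) lies 19 mm behind it; y points along the fingers, x is the direction in which the jaws open and shut, and the axes are right-handed (so a half turn about y gives the same grasp; the last joint's range is limited). The gripper opens to 92 mm and grips with 3 to 60 N. Pads are 19 mm wide; open, the fingers measure 130 mm over their backs; the gripper's body (75 mm by 190 mm) begins 47 mm behind the grasp point.
Start: joints at [1.403, 0.501, -0.427, 1.55, 0.221, 1.138, -0.21], TCP at [0.271, -0.591, 0.227] pointing down, gripper open.
Joint ranges: [-2.88, 2.88], [-0.31, 2.03], [-1.54, 1.56], [0.2, 2.42], [-1.41, 4.55], [0.19, 2.02], [-2.57, 2.57]. Speed limits (rad/s): [2.57, 2.57, 3.14, 3.14, 3.14, 3.14, 3.14].

## Interface

Orientations are given as a unit quaternion [w, x, y, z].
In Python, from plant import r, optics gives the robot as it stands.
- The arm moves only by the tool apply_moves, never from a script. Its argument "commands" is a list that holds one entry, the list of rows, each a list of 5 numbers: the shift along the tool's x, y, z in cm, then the turn about the tool's y in degrees, then the opening, from 0 (shut) to 1 (fully open). In form: [[[tx, ty, tz, spin, jaw], ...]]. A call has 1 to 10 rows; each row shifts and turns the commanded pose from where the row before left it, along the tool's axes as they then stand; what a row does not reach is not made up. A row lasts 1/10 s, in which the tool goes at most 50 mm and 8.59 degrees, less where a joint would pass 70% of its speed; a pose out of reach is approached as far as the arm can. A call is refused whole if a number of a shift passes 5 or a number of a turn 8.59, either way. A call with a gripper value outside its range is refused whole. The fingers move at their own pace and stop on an object; "grip_force" is the grip in N (left out, the last holds). Time passes only in rows, so rows that do not move let the fingers close. It gives the time, the measured TCP pose, the force and the opening at its end, in the units of the state.
- r.observe(): the state, without advancing time (a new reading comes with each control period).
- optics.grab_frame(name): name is "side" or "top"; returns (picture, depth): 384x512x3 uint8, blue, green, red; 384x512 float32, m along the optical axis (not along the pixel's ray), 0 where there is no reading.
- optics.camera_params(name): a dict with "vfov" (degrees; the focal length in pixels is half the picture's height over the tangent of half this angle, whatever the lens; pixels are square), "cx", "cy" (the principal point, pixels), "rvec" (rotation vector, rad) and "tvec" (3), from world to camera coordinates, as OpenCV has them. Camera axes: x right, y down, z forward; pixel columns grow to the right and rows downward; lengths in m; the calibration is good to about 2 mm. A picture is of the moment at which its call begins. camera_params takes no time and is no camera call.
- r.sign_off(): hands the job in, once; it reports no verdict.
The state is a dict: "time_s": time; "q": joint angles; "dq": joint speeds; "joint_efforts": joint torques, N m; "ee_pos": TCP position; "ee_rot": TCP orientation; "wrist_force": force on the tool from outside, world axes, zero at the start; "torque": the same for the moment, N m; "width": finger opening in m.
Only numpy, scipy, OpenCV 4.12 (cv2) and the standard library are available. Lean on these libraries where they do the work, as an engineer would, in place of code of your own. Each camera call takes 0.05 s, during which the arm holds its last target.

## Task

Do the home test reader's morning check: lift the square check cell out of its rest, feel its way into the pocket of the reader's turning holder, wherever the holder was left, and slide it fully down; only then turn cell and holder together clockwise until the cell's two clear faces, not the ribbed ones, stand square across the light path between lamp and sensor. It is glass: let it down slowly, never drop it in, and keep every push on the reader light, under 25 N. Leave it seated upright and let go, with the other things on the nightstand where they were.

Things in the scene. Friction and masses are not known exactly. Their poses are not given: they have to be found in the camera images.
- reader: white plastic test reader, fixed, 150 (x) x 105 (y) mm, 60 mm high; origin at the centre of its underside, z up, x from the display end (-x) to the lamp end (+x). The light path runs level along its x axis through the holder, a round aluminium drum (58 mm across, top flush with the housing) that turns about the vertical axis at x = +20 mm, y = 0
- well (a point): point on the holder's turning axis, level with the reader's top and the mouth of the holder's square pocket: 26.5 mm wide, 40 mm deep, no lead-in. Two dark grooves on the drum's rim mark the holder's window axis, square to two pocket walls. This point is fixed to the housing, axes as the reader's: it does not turn with the holder
- pocket_floor (a point): centre of the pocket's floor, 40 mm below its mouth, axes as the reader's (not turning). The holder turns from a stop at 0 (windows on the light path) to a stop 75 degrees counter-clockwise from above, friction 0.08 N m, and stays where left. It was left 14 to 69 degrees counter-clockwise; that angle is not measured: find it by feel or by eye
- lamp (a point): centre of the top of the lamp hump, 8 mm high, 18 (x) x 30 (y) mm, 43 mm from the holder's axis on the far (+x) side; a like sensor hump, 8 (x) x 30 x 8 mm, is centred 37 mm from the axis on the display (-x) side. The light path runs level from the one to the other
- cell: sealed check cell, 60 g: upright glass body 25 x 25 x 44 mm, foot edges bevelled 1 mm, white cap 27 x 27 x 5 mm on it, and on that a finger tab 36 mm long (x), 12 mm thick (y), 22 mm high; 71 mm in all. Origin at centre of underside. Clear faces are +x and -x (light goes along x, the tab's length; either way round is right), +y and -y are ribbed. Starts upright in the rest
- rest: grey block the cell stands in, fixed, 70 x 70 mm, 20 mm high, origin at the centre of its underside; square recess 28 mm wide, 12 mm deep (floor 8 mm above the underside)
- mug: blue ceramic mug, 82 mm in diameter, 95 mm high, handle at +y; origin at the centre of the underside; leave alone
- case: white plastic thermometer case lying flat, 22 x 140 (y) x 16 mm; origin at the centre of the underside; leave alone
- canister: aluminium pill canister, 40 mm in diameter, 68 mm high; origin at the centre of the underside; leave alone
- clip_stand: grey plastic spring-clip stand for glasses, base 60 x 80 mm, 85 mm high; origin at the centre of the underside; leave alone

How it is judged:
On the way:
1. the cell stands on the floor of the holder's pocket, the holder not yet turned onto the light path (z of cell in the frame of reader between 0.0175 and 0.0225 m and horizontal distance between cell and well below 0.004 m and angle between the x axis of cell and the x axis of reader, either way round above 0.12 rad), for 0.2 s.
At the end, for the whole second after the job is handed in: the cell stands upright (within 3.4 degrees) on the floor of the holder's pocket (its underside 20 mm +- 2.5 mm above the reader's), within 4 mm of the holder's axis, its x axis (through the clear faces) within 5.7 degrees of the reader's light path, either way round, at rest and let go (z of cell in the frame of reader between 0.0175 and 0.0225 m and horizontal distance between cell and well below 0.004 m and angle between the x axis of cell and the x axis of reader, either way round below 0.1 rad and angle between cell's own z axis and vertical below 0.06 rad and linear speed of cell below 0.01 m/s); the robot touches nothing.
It fails at once if the cell is pressed against the reader with more than 25 N (contact force between cell and reader above 25 N).
It fails at once if the hand pushes the reader with more than 25 N (contact force between the arm and reader above 25 N).
It fails at once if the mug, thermometer case, pill canister or clip stand is moved by more than 20 mm (distance of any of mug, case, canister, clip_stand from where it was at the start of the episode above 0.02 m).
It also fails if it takes over 64 s, if anything falls off the work surface, if the arm or the gripper's body presses on something with over 40 N, if the wrist force passes 120 N, or if a joint passes its speed limit or range.

## Working session

There is one attempt and no reset: what is moved stays moved. The work goes in short steps, Python scripts to look and compute and a tool call to move; the robot and the scene stay as the last step left them, time stands still between calls to the robot, and variables do not carry over. Pictures are saved under pics/ and viewed, and the job is handed in when it is done.

Besides the shell and the picture viewer there is one more tool, called after "Emit:" as name(argument=value, ...), one argument or row to a line, values as JSON. apply_moves: Moves the arm, as the interface text tells. Its arguments: {"type":"object","properties":{"commands":{"type":"array"},"grip_force":{"type":"number"}},"required":["commands"]}

```bash
ls; mkdir -p pics; cat > h.py <<'E'
import numpy as np, cv2
from plant import r, optics
def cam(n):
    p=optics.camera_params(n); R,_=cv2.Rodrigues(np.array(p['rvec'],float)); t=np.array(p['tvec'],float).ravel()
    f=192/np.tan(np.radians(p['vfov'])/2); return p,R,t,f
def w2p(n,P):
    p,R,t,f=cam(n); c=np.atleast_2d(P)@R.T+t; return np.c_[f*c[:,0]/c[:,2]+p['cx'],f*c[:,1]/c[:,2]+p['cy']]
def cloud(n,d):
    p,R,t,f=cam(n); v,u=np.mgrid[0:384,0:512]; c=np.stack([(u-p['cx'])/f*d,(v-p['cy'])/f*d,d],-1)
    return (c-t)@R
def pz(n,u,v,z):
    p,R,t,f=cam(n); d=R.T@np.array([(u-p['cx'])/f,(v-p['cy'])/f,1]); o=-R.T@t; return o+d*(z-o[2])/d[2]
E
python3 - <<'E'
from h import *
for n in ('top','side'):
    im,d=optics.grab_frame(n); cv2.imwrite(f'pics/{n}0.png',im); np.save(n+'0.npy',d)
    p,R,t,f=cam(n); print(n,p,-R.T@t)
print(r.observe())
E
```

```text
pics
top {'vfov': 45.6326300345391, 'cx': 247.5897487341445, 'cy': 189.5061965905538, 'rvec': array([ 2.17892194, -2.15367939,  0.11181243]), 'tvec': array([0.11557404, 0.5593777 , 1.10750024])} [0.43856709 0.11899603 1.16030875]
side {'vfov': 49.28089084351483, 'cx': 255.85016808652585, 'cy': 191.50761202177947, 'rvec': array([ 2.2314086 , -0.9088019 ,  0.34570285]), 'tvec': array([-0.32609588,  0.4047393 ,  0.65997999])} [ 0.12956941 -0.34991712  0.75265914]
{'time_s': 0.1, 'q': array([ 1.40321454,  0.50176185, -0.42682503,  1.55130567,  0.22080875,
        1.13830597, -0.21032302]), 'dq': array([ 0.00048787, -0.00291152, -0.00077391, -0.00357853, -0.00083062,
        0.00054015,  0.00011241]), 'joint_efforts': array([-1.05108210e-02, -5.67879725e+01, -5.83825260e+00, -2.79917425e+01,
       -6.90754876e-02,  2.40454398e-02, -4.14795238e-07]), 'ee_pos': array([ 0.27114327, -0.59007195,  0.22579531]), 'ee_rot': array([ 0.59566656, -0.59496913,  0.38207112, -0.38107052]), 'wrist_force': array([-0.50546452,  0.99747603, -0.47422693]), 'torque': array([-0.00353869,  0.00359215, -0.01243318]), 'width': 0.09180979456890528}
```

View pics/top0.png

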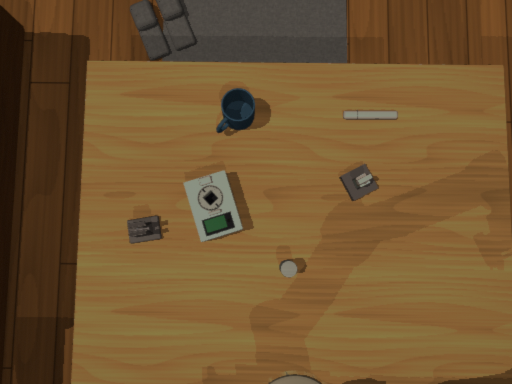

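View pics/side0.png

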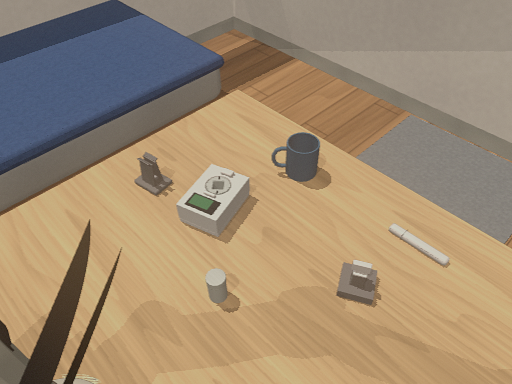

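Top view: reader at about (213,206), with its drum at (210,198); rest and cell at (359,182); mug at (238,108); canister at (289,268); clip stand at (145,229); case at (370,115). Next I'll zoom in.

```bash
python3 - <<'E'
import cv2,numpy as np
im=cv2.imread('pics/top0.png')
a=cv2.resize(im[165:245,180:245],None,fx=6,fy=6,interpolation=cv2.INTER_CUBIC)
b=cv2.resize(im[155:215,330:390],None,fx=6,fy=6,interpolation=cv2.INTER_CUBIC)
b=cv2.copyMakeBorder(b,0,a.shape[0]-b.shape[0],10,0,cv2.BORDER_CONSTANT)
cv2.imwrite('pics/topz.png',np.hstack([a,b]))
im=cv2.imread('pics/side0.png')
a=cv2.resize(im[155:240,170:260],None,fx=4,fy=4,interpolation=cv2.INTER_CUBIC)
b=cv2.resize(im[245:330,320:400],None,fx=4,fy=4,interpolation=cv2.INTER_CUBIC)
cv2.imwrite('pics/sidez.png',np.hstack([a,b]))
E
```

```text
(no output)
```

View pics/topz.png

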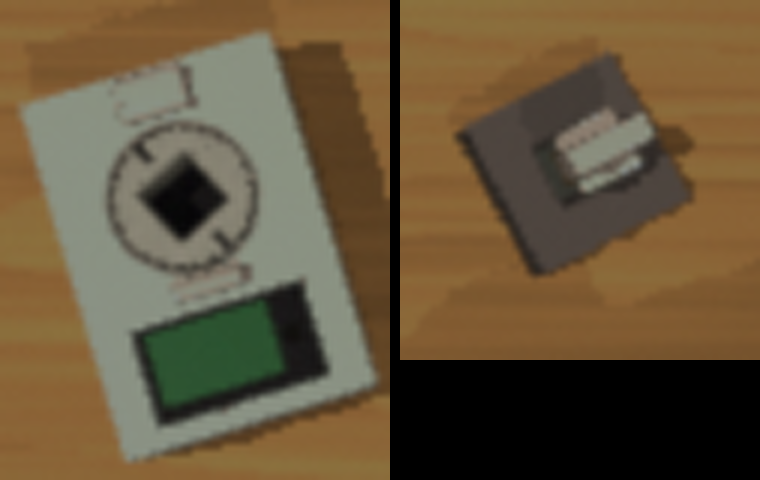

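View pics/sidez.png

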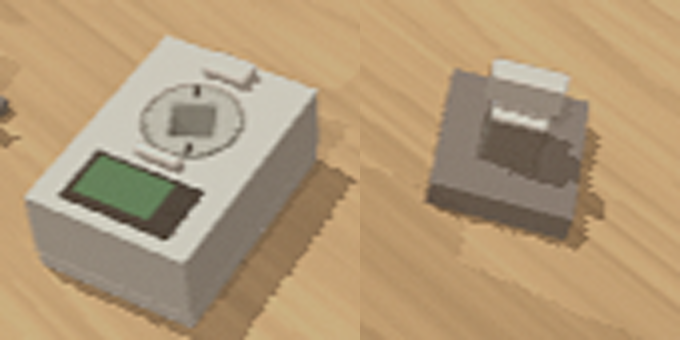

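```bash
cat > est.py <<'E'
from h import *
def fit(n,model,pix,z):  # model Nx2, pix Nx2
    P=np.array([pz(n,u,v,z)[:2] for u,v in pix]); m=np.array(model,float)
    a=(m-m.mean(0))@[1,1j]; b=(P-P.mean(0))@[1,1j]
    k=(a.conj()@b)/(a.conj()@a); th=np.angle(k); c=P.mean(0)-np.array([[np.cos(th),-np.sin(th)],[np.sin(th),np.cos(th)]])@m.mean(0)
    return c,th,abs(k),P
E
python3 - <<'E'
from est import *
zt=lambda L,ox=0:[((x-ox+.5)/6-.5+(180 if ox==0 else 330),(y+.5)/6-.5+(165 if ox==0 else 155)) for x,y in L]
# reader model: +x lamp end (image up), +y image left
c,th,k,P=fit('top',[(.075,.0525),(.075,-.0525),(-.075,-.0525),(-.075,.0525)],zt([(22,106),(268,32),(376,382),(128,460)]),.06)
print('reader',c,np.degrees(th),k); print(P)
w=c+.02*np.array([np.cos(th),np.sin(th)]); print('well',w)
g=[pz('top',u,v,.06)[:2] for u,v in zt([(143,152),(221,242),(182,198)])]
d=g[0]-g[1]; print('groove mid',(g[0]+g[1])/2,g[2],'ang',np.degrees(np.arctan2(d[1],d[0])),np.linalg.norm(d))
pk=[pz('top',u,v,.06)[:2] for u,v in zt([(187,155),(228,196),(186,243),(139,197)])]; print('pocket',np.mean(pk,0))
for i in range(4):
  e=pk[(i+1)%4]-pk[i]; print(np.degrees(np.arctan2(e[1],e[0])),np.linalg.norm(e))
c,th,k,P=fit('top',[(.035,.035),(.035,-.035),(-.035,-.035),(-.035,.035)],zt([(462,131),(613,55),(692,192),(541,274)],400),.02)
print('rest',c,np.degrees(th),k)
c,th,k,P=fit('top',[(.018,.006),(-.018,.006),(-.018,-.006),(.018,-.006)],zt([(565,155),(643,115),(655,138),(578,178)],400),.079)
print('tab',c,np.degrees(th),k)
# side cam
s=lambda L,o:[((x+.5)/4-.5+o,(y+.5)/4-.5+155) for x,y in L]
p=s([(166,37),(317,91),(188,263),(27,200)],170); 
c,th,k,P=fit('side',[(.075,.0525),(.075,-.0525),(-.075,-.0525),(-.075,.0525)],p,.06); print('side reader',c,np.degrees(th),k)
print('well',c+.02*np.array([np.cos(th),np.sin(th)]))
g=[pz('side',u,v,.06)[:2] for u,v in s([(197,90),(188,149)],170)]; d=g[0]-g[1]; print('side groove',np.mean(g,0),np.degrees(np.arctan2(d[1],d[0])),np.linalg.norm(d))
for n in('top','side'):
  C=cloud(n,np.load(n+'0.npy'))
  if n=='top':
    m=(C[...,2]>.07)&(C[...,2]<.09); m[:, :330]=0; m[:,390:]=0; m[:160]=0;m[205:]=0
    q=C[m]; print(len(q),np.median(q,0))
    m=(abs(C[...,2]-.06)<.006);m[:165]=0;m[245:]=0;m[:,:180]=0;m[:,245:]=0; q=C[m]; print('reader depth',len(q),np.median(q,0)); rr=cv2.minAreaRect((q[:,:2]*1000).astype(np.float32));print(rr)
  else:
    m=(C[...,2]>.065)&(C[...,2]<.09); m[:, :335]=0; m[:,390:]=0; m[:250]=0;m[310:]=0
    q=C[m]; print(len(q),np.median(q,0))
  rr=None
E
```

```text
reader [0.51565723 0.20599325] 17.92770195561044 0.9906640508322471
[[0.5706902  0.27847511]
 [0.60209305 0.17940543]
 [0.46102239 0.13373242]
 [0.42882327 0.23236003]]
well [0.53468614 0.21214958]
groove mid [0.53450346 0.21297381] [0.53406703 0.2129373 ] ang 41.764775646866795 0.04835497723530263
pocket [0.53419738 0.21172944]
-134.23854339262726 0.02355423830813997
139.20996033335453 0.02534547813587452
46.470961850646624 0.026669698209069996
-47.785893363322174 0.025679032877627683
rest [ 0.58197606 -0.15816933] 28.45330598119501 0.9954550409366215
tab [ 0.58123212 -0.15715246] 117.83909512542678 0.7919071073623678
side reader [0.51431636 0.20103723] 18.824787954853225 0.9884823518207355
well [0.53324656 0.20749073]
side groove [0.53368241 0.20937732] 43.34824302553782 0.04813652819960428
80 [ 0.58130227 -0.15599653  0.07895961]
reader depth 2403 [0.50925945 0.20376437 0.06085326]
((515.6317138671875, 206.83349609375), (150.35546875, 105.30284118652344), 17.990859985351562)
163 [ 0.5797823  -0.16132061  0.07632998]
```

```bash
cat >> h.py <<'E'
from scipy.spatial.transform import Rotation as Ro
def st():
    s=r.observe(); w,x,y,z=s['ee_rot']; R=Ro.from_quat([x,y,z,w]).as_matrix(); return s,R
def show():
    s,R=st(); print('t%.2f'%s['time_s'],'pos',s['ee_pos'].round(4),'xyaw %.2f'%np.degrees(np.arctan2(R[1,0],R[0,0])),'yz',R[2,1].round(4),'F',s['wrist_force'].round(2),'T',s['torque'].round(3),'w',s['width'].round(4),'q',s['q'].round(3)); return s,R
def delta(target,yaw=None):
    s,R=show(); print('tool shift cm',(R.T@(np.array(target)-s['ee_pos'])*100).round(2))
    if yaw is not None: 
        c=np.degrees(np.arctan2(R[1,0],R[0,0])); print('spin deg (about tool y, down => -world)',-((yaw-c+180)%360-180))
E
python3 -c "
from h import *
s,R=show();print(R.round(3))
delta([.5815,-.157,.16],28)"
```

```text
Traceback (most recent call last):
  File "h.py", line 17, in show
    s,R=st(); print('t%.2f'%s['time_s'],'pos',s['ee_pos'].round(4),'xyaw %.2f'%np.degrees(np.arctan2(R[1,0],R[0,0])),'yz',R[2,1].round(4),'F',s['wrist_force'].round(2),'T',s['torque'].round(3),'w',s['width'].round(4),'q',s['q'].round(3)); return s,R
                                                                                                                                                                                                     ^^^^^^^^^^^^^^^^
AttributeError: 'float' object has no attribute 'round'
```

```bash
sed -i "s/s\['width'\].round(4)/round(s['width'],4)/" h.py
python3 -c "
from h import *
s,R=show();print(R.round(3))
delta([.5815,-.157,.16],28)"
```

```text
t0.10 pos [ 0.2711 -0.5901  0.2258] xyaw -65.32 yz -1.0 F [-0.51  1.   -0.47] T [-0.004  0.004 -0.012] w 0.0918 q [ 1.403  0.502 -0.427  1.551  0.221  1.138 -0.21 ]
[[ 0.418 -0.001  0.909]
 [-0.909  0.002  0.418]
 [-0.002 -1.     0.   ]]
t0.10 pos [ 0.2711 -0.5901  0.2258] xyaw -65.32 yz -1.0 F [-0.51  1.   -0.47] T [-0.004  0.004 -0.012] w 0.0918 q [ 1.403  0.502 -0.427  1.551  0.221  1.138 -0.21 ]
tool shift cm [-26.38   6.63  46.29]
spin deg (about tool y, down => -world) -93.31593032909336
```

Emit:
apply_moves(
  commands=[
    [[-2.4, 0.3, 4.2, 0, 1], [-2.4, 0.3, 4.2, 0, 1], [-2.4, 0.3, 4.2, 0, 1], [-2.4, 0.3, 4.2, 0, 1], [-2.4, 0.3, 4.2, 0, 1], [-2.4, 0.3, 4.2, 0, 1], [-2.4, 0.3, 4.2, 0, 1], [-2.4, 0.3, 4.2, 0, 1], [-2.4, 0.3, 4.2, 0, 1], [-2.4, 0.3, 4.2, 0, 1]],
  ],
  grip_force=20,
)

```text
time_s: 1.1
ee_pos: [0.5534, -0.1956, 0.1964]
ee_rot: [-0.595, 0.595, -0.382, 0.382]
wrist_force: [1.1, -0.8, 0.8]
width: 0.0918
```

Emit:
apply_moves(
  commands=[
    [[0, 0, 0, -8.5, 1], [0, 0, 0, -8.5, 1], [0, 0, 0, -8.5, 1], [0, 0, 0, -8.5, 1], [0, 0, 0, -8.5, 1], [0, 0, 0, -8.5, 1], [0, 0, 0, -8.5, 1], [0, 0, 0, -8.5, 1], [0, 0, 0, -8.5, 1], [0, 0, 0, -8.5, 1]],
  ],
)

```text
time_s: 2.1
ee_pos: [0.5525, -0.1971, 0.1963]
ee_rot: [0.696, -0.696, -0.123, 0.123]
wrist_force: [0.3, -0.1, -0.3]
width: 0.0917
```

```bash
python3 -c "
from h import *
delta([.5815,-.157,.16],28)"
```

```text
t2.10 pos [ 0.5525 -0.1971  0.1963] xyaw 20.03 yz -1.0 F [ 0.34 -0.08 -0.35] T [ 0.023 -0.096 -0.029] w 0.0917 q [ 0.962  0.542 -0.896  1.734  0.469  1.097  0.264]
tool shift cm [4.1  3.63 2.78]
spin deg (about tool y, down => -world) -7.972582977955426
```

Emit:
apply_moves(
  commands=[
    [[2.05, 1.8, 1.4, 0, 0.6], [2.05, 1.8, 1.4, 0, 0.6], [0, 0, 0, -8.0, 0.6], [0, 0, 0, 0, 0.6], [0, 0, 0, 0, 0.6]],
  ],
)

```text
time_s: 2.6
ee_pos: [0.5818, -0.1574, 0.1604]
ee_rot: [0.687, -0.687, -0.168, 0.168]
wrist_force: [0.4, 0.5, 0.1]
width: 0.0575
```

```bash
python3 - <<'E'
from h import *
delta([.5815,-.157,.12],28)
for n in('top','side'):
    im,d=optics.grab_frame(n); np.save(n+'1.npy',d); cv2.imwrite(f'pics/{n}1.png',im)
    u,v=w2p(n,[.581,-.157,.1])[0].astype(int)
    x=im[max(v-50,0):v+50,u-60:u+60]; cv2.imwrite(f'pics/{n}1z.png',cv2.resize(x,None,fx=6,fy=6,interpolation=cv2.INTER_CUBIC)); print(n,u-60,max(v-50,0))
E
```

```text
t2.60 pos [ 0.5818 -0.1574  0.1604] xyaw 27.47 yz -1.0 F [0.36 0.47 0.07] T [ 0.049 -0.106 -0.035] w 0.0575 q [ 0.862  0.621 -0.89   1.723  0.543  1.065  0.269]
tool shift cm [-0.    4.04  0.05]
spin deg (about tool y, down => -world) -0.5342795197658461
top 306 127
side 302 205
```

View pics/side1z.png

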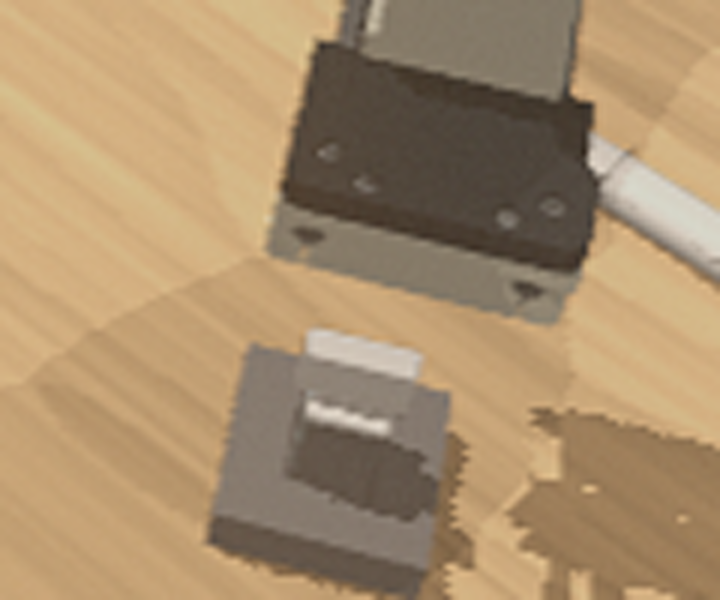

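View pics/top1z.png

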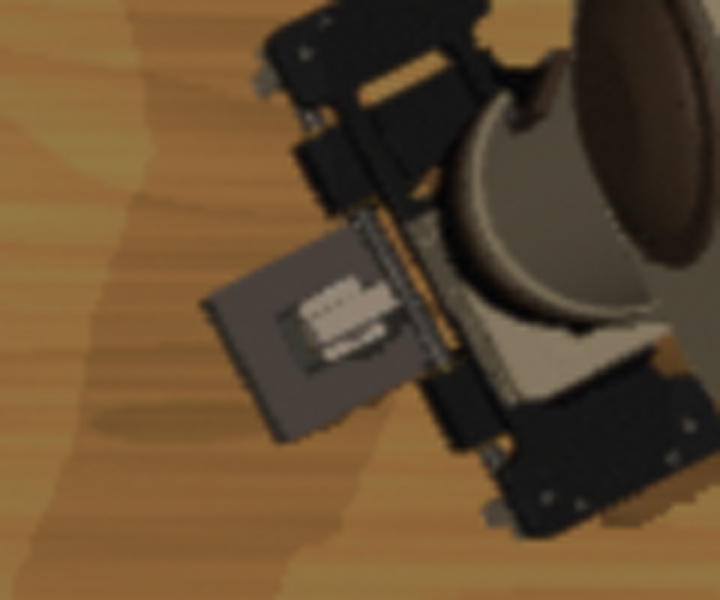

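```bash
python3 - <<'E'
from h import *
s,R=st(); p=s['ee_pos']
for n,o in(('top',(306,127)),('side',(302,205))):
    im=cv2.imread(f'pics/{n}1z.png')
    def dot(P,c):
        u=(w2p(n,P)[0]-o+.5)*6-.5; print(n,u.round(0)); cv2.circle(im,tuple(int(a) for a in u),4,c,-1)
    dot(p,(0,0,255)); 
    for sx in(-.029,.029): dot(p+R@[sx,0,0],(0,255,0))
    for sx in(-.018,.018): dot([.5815+sx*R[0,2],-.157+sx*R[1,2],.079],(255,0,0))
    cv2.imwrite(f'pics/{n}1y.png',im)
E
```

```text
top [413. 284.]
top [450. 354.]
top [375. 215.]
top [394. 294.]
top [314. 334.]
side [405. 188.]
side [391. 265.]
side [419. 115.]
side [412. 359.]
side [299. 330.]
```

View pics/side1y.png

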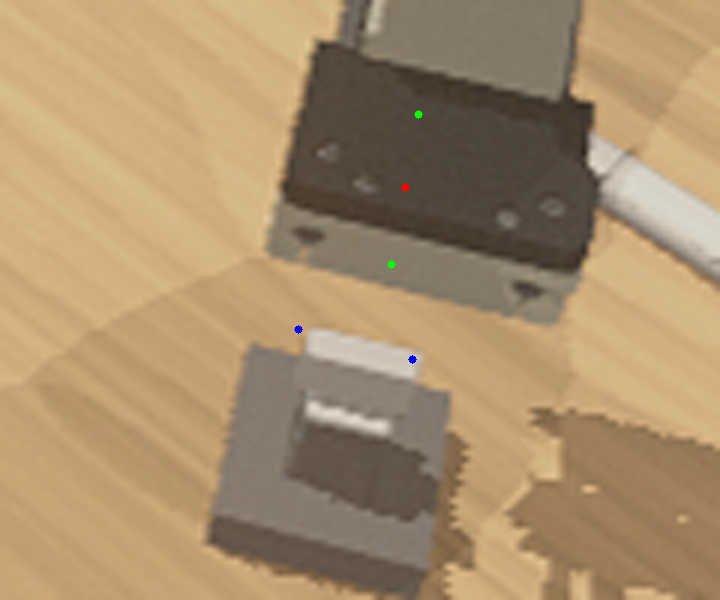

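View pics/top1y.png

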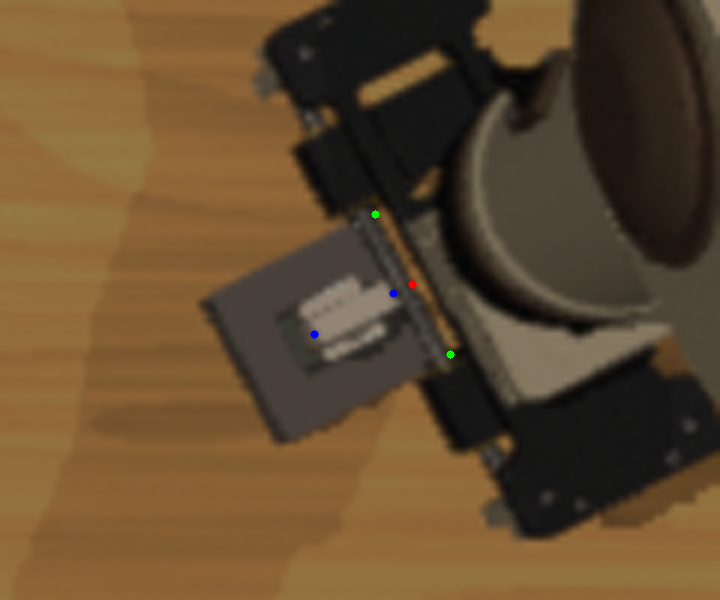

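```bash
python3 - <<'E'
from est import *
f6=lambda L:[((x+.5)/6-.5+302,(y+.5)/6-.5+205) for x,y in L]
q=[pz('side',u,v,.02)[:2] for u,v in f6([(250,345),(450,392),(425,568),(208,520)])]
print('rest side',np.mean(q,0)); 
for i in range(4):
  e=q[(i+1)%4]-q[i]; print(np.degrees(np.arctan2(e[1],e[0])),np.linalg.norm(e))
q=[pz('side',u,v,.079)[:2] for u,v in f6([(309,329),(422,355),(417,383),(302,359)])]
print('tab side',np.mean(q,0))
for i in range(4):
  e=q[(i+1)%4]-q[i]; print(np.degrees(np.arctan2(e[1],e[0])),np.linalg.norm(e))
E
```

```text
rest side [ 0.5803976  -0.16081724]
-60.77799917005127 0.06798394090722587
-151.73001050903363 0.06952724672635807
121.09662563301181 0.0697498112016907
26.922021712584506 0.07185723014439259
tab side [ 0.57947836 -0.16121665]
-60.60879578746786 0.03555943240723134
-152.85534394624315 0.01097251077859252
121.03583139905878 0.03576242174561468
26.438945673393555 0.012006401532450318
```

Emit:
apply_moves(
  commands=[
    [[-0.2, 2.0, -0.1, -0.5, 0.5], [0, 3.0, 0, 0, 0.5], [0, 2.5, 0, 0, 0.5], [0, 1.5, 0, 0, 0.4], [0, 0.7, 0, 0, 0.4], [0, 0, 0, 0, 0.3], [0, 0, 0, 0, 0.3]],
  ],
  grip_force=3,
)

```text
time_s: 3.4
ee_pos: [0.5816, -0.1588, 0.0648]
ee_rot: [-0.686, 0.686, 0.173, -0.171]
wrist_force: [-0.4, 0.3, 0.2]
width: 0.0285
```

```bash
python3 - <<'E'
from h import *
delta([.5805,-.1592,.061],28)
n='side'
im,d=optics.grab_frame(n); x=im[220:330,310:430]; cv2.imwrite('pics/side2z.png',cv2.resize(x,None,fx=5,fy=5,interpolation=cv2.INTER_CUBIC))
E
```

```text
t3.40 pos [ 0.5816 -0.1588  0.0648] xyaw 28.16 yz -1.0 F [-0.43  0.25  0.25] T [ 0.087 -0.113 -0.011] w 0.0285 q [ 0.804  0.736 -0.803  1.78   0.656  0.913  0.202]
tool shift cm [-0.12  0.38  0.02]
spin deg (about tool y, down => -world) 0.16283428361023766
```

View pics/side2z.png

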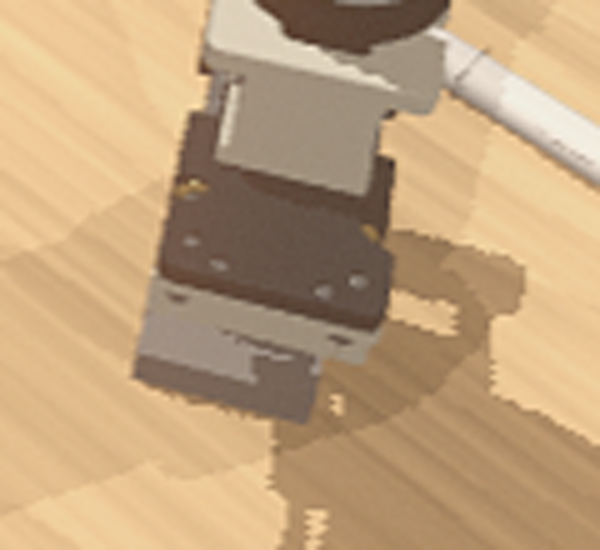

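Emit:
apply_moves(
  commands=[
    [[-0.05, 0.35, 0, 0, 0.3], [0, 0, 0, 0, 0.22], [0, 0, 0, 0, 0.2], [0, 0, 0, 0, 0.18], [0, 0, 0, 0, 0.16]],
  ],
)

```text
time_s: 3.95
ee_pos: [0.5803, -0.159, 0.0603]
ee_rot: [-0.686, 0.686, 0.172, -0.172]
wrist_force: [0.3, 0.4, -0.3]
width: 0.0156
```

Emit:
apply_moves(
  commands=[
    [[0, 0, 0, 0, 0.14], [0, 0, 0, 0, 0.1], [0, 0, 0, 0, 0.05], [0, 0, 0, 0, 0], [0, 0, 0, 0, 0]],
  ],
)

```text
time_s: 4.45
ee_pos: [0.5803, -0.159, 0.0603]
ee_rot: [0.686, -0.686, -0.172, 0.172]
wrist_force: [0.1, 0.6, 0.3]
width: 0.0119
```

```bash
python3 -c "
from h import *
delta([.5805,-.1592,.061],28)"
```

```text
t4.45 pos [ 0.5803 -0.159   0.0603] xyaw 28.19 yz -1.0 F [0.12 0.56 0.32] T [ 0.037 -0.149 -0.018] w 0.0119 q [ 0.802  0.741 -0.798  1.783  0.661  0.907  0.199]
tool shift cm [ 0.   -0.07 -0.03]
spin deg (about tool y, down => -world) 0.1869723067696043
```

Emit:
apply_moves(
  commands=[
    [[0, 0, 0, 0, 0], [0, 0, 0, 0, 0], [0, -0.5, 0, 0, 0], [0, -1, 0, 0, 0], [0, -2, 0, 0, 0], [0, -3, 0, 0, 0], [0, -3, 0, 0, 0], [0, -1.5, 0, 0, 0], [0, 0, 0, 0, 0]],
  ],
  grip_force=20,
)

```text
time_s: 5.35
ee_pos: [0.5819, -0.1593, 0.173]
ee_rot: [-0.685, 0.687, 0.173, -0.171]
wrist_force: [0.7, 0.9, -0.6]
width: 0.0113
```

```bash
python3 -c "
from h import *
delta([.534,.211,.17],-47)"
```

```text
t5.35 pos [ 0.5819 -0.1593  0.173 ] xyaw 28.17 yz -1.0 F [ 0.73  0.94 -0.57] T [ 0.025 -0.161 -0.002] w 0.0113 q [ 0.875  0.606 -0.904  1.717  0.534  1.08   0.29 ]
tool shift cm [13.25  0.21 34.9 ]
spin deg (about tool y, down => -world) 75.17355202691533
```

Emit:
apply_moves(
  commands=[
    [[0.6, 0, 1.6, 0, 0], [1.4, 0, 3.7, 0, 0], [1.4, 0, 3.7, 0, 0], [1.4, 0, 3.7, 0, 0], [1.5, 0, 3.9, 0, 0], [1.5, 0, 3.9, 0, 0], [1.5, 0, 3.9, 0, 0], [1.5, 0, 3.9, 0, 0], [1.4, 0, 3.7, 0, 0], [1.05, 0, 2.9, 0, 0]],
  ],
)

```text
time_s: 6.35
ee_pos: [0.5291, 0.2148, 0.1686]
ee_rot: [0.686, -0.685, -0.172, 0.174]
wrist_force: [-0.2, 1.3, -0.3]
width: 0.0117
```

Emit:
apply_moves(
  commands=[
    [[0, 0, 0, 7.5, 0], [0, 0, 0, 7.5, 0], [0, 0, 0, 7.5, 0], [0, 0, 0, 7.5, 0], [0, 0, 0, 7.5, 0], [0, 0, 0, 7.5, 0], [0, 0, 0, 7.5, 0], [0, 0, 0, 7.5, 0], [0, 0, 0, 7.5, 0], [0, 0, 0, 7.5, 0]],
  ],
)

```text
time_s: 7.35
ee_pos: [0.5298, 0.2116, 0.1681]
ee_rot: [-0.647, 0.649, -0.283, 0.281]
wrist_force: [-0.2, 0.3, -0.6]
width: 0.0119
```

```bash
python3 - <<'E'
from h import *
delta([.534,.211,.127],-46)
for n in('top','side'):
    im,d=optics.grab_frame(n); cv2.imwrite(f'pics/{n}3.png',im)
    u,v=w2p(n,[.534,.211,.08])[0].astype(int)
    x=im[v-50:v+50,u-60:u+60]; cv2.imwrite(f'pics/{n}3z.png',cv2.resize(x,None,fx=6,fy=6,interpolation=cv2.INTER_CUBIC)); print(n,u-60,v-50)
E
```

```text
t7.35 pos [0.5298 0.2116 0.1681] xyaw -47.07 yz -1.0 F [-0.16  0.29 -0.6 ] T [-0.052 -0.028  0.014] w 0.0119 q [ 0.074  0.471 -0.643  1.801  0.332  0.984 -1.526]
tool shift cm [0.34 4.11 0.27]
spin deg (about tool y, down => -world) -1.0703057604636683
top 150 146
side 156 127
```

View pics/side3z.png

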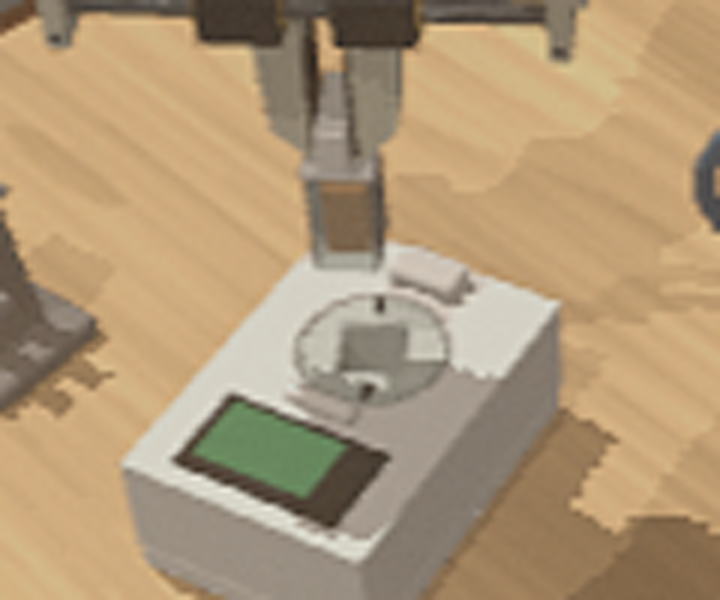

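View pics/top3z.png

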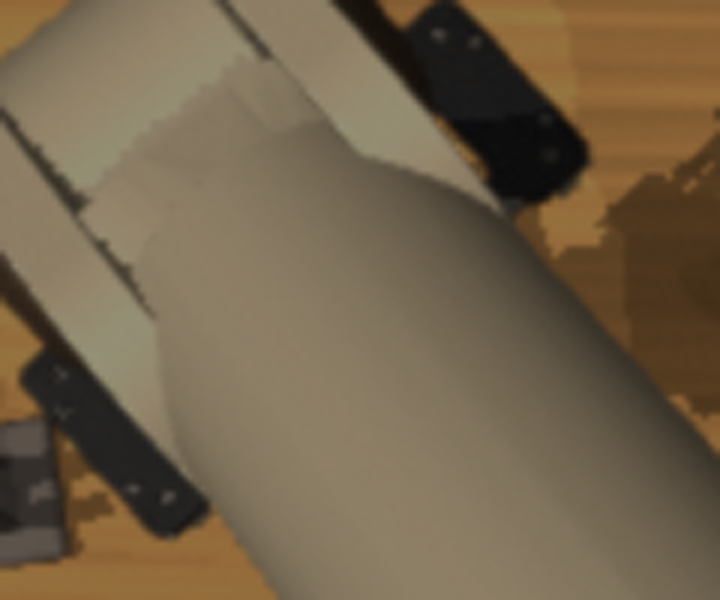

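```bash
cat > ov.py <<'E'
from h import *
def overlay(img,o,k,out,well,hang,dz=.0523,off=(0,0),rth=18.):
    s,R=st(); p=s['ee_pos']; im=cv2.resize(img,None,fx=k,fy=k,interpolation=cv2.INTER_CUBIC)
    def line(P,c):
        u=((w2p('side',P)-o+.5)*k-.5); cv2.polylines(im,[(u*16).round().astype(int)],False,c,1,cv2.LINE_AA,4); return u
    def box(cx,cy,z0,z1,h,x,y):
        cs=[np.array([cx,cy])+a*h*x+b*h*y for a,b in((1,1),(1,-1),(-1,-1),(-1,1),(1,1))]
        return [[*c,z0] for c in cs],[[*c,z1] for c in cs]
    tz=R[:2,2]; tx=R[:2,0]; c=p[:2]+R[:2,:2]@np.array(off)
    b,t=box(c[0],c[1],p[2]-dz,p[2]-dz+.044,.0125,tz,tx)
    u=line(b,(0,0,255)); print('cell bottom px',(u[:4]).round(1).tolist()); u=line(t,(0,0,255))
    for i in range(4): line([b[i],t[i]],(0,0,255))
    a=np.radians(hang); x=np.array([np.cos(a),np.sin(a)]); y=np.array([-x[1],x[0]])
    b,_=box(well[0],well[1],.06,.06,.01325,x,y); u=line(b,(255,0,0)); print('pocket',u[:4].round(1).tolist())
    line([[*(np.array(well)+.029*np.array([np.cos(q),np.sin(q)])),.06] for q in np.linspace(0,6.3,50)],(255,0,0))
    cv2.imwrite(out,im)
E
python3 - <<'E'
from ov import *
im=cv2.imread('pics/side3.png')[127:227,156:276]
overlay(im,(156,127),6,'pics/ov3.png',(.534,.211),43)
E
```

```text
cell bottom px [[387.0, 220.3], [320.7, 218.7], [312.1, 264.7], [379.7, 266.4]]
pocket [[341.3, 319.2], [408.6, 321.1], [401.3, 369.7], [332.8, 367.8]]
```

View pics/ov3.png

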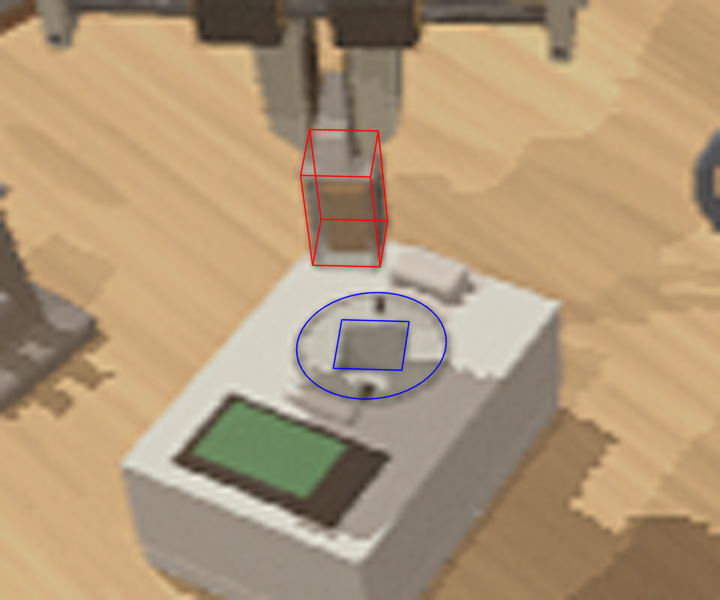

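Emit:
apply_moves(
  commands=[
    [[0.17, 1.5, 0.14, 0, 0], [0.17, 1.5, 0.13, 0, 0], [0, 1.2, 0, 0, 0], [0, 0.5, 0, 0, 0], [0, 0, 0, 0, 0]],
  ],
)

```text
time_s: 7.95
ee_pos: [0.5355, 0.2102, 0.1216]
ee_rot: [-0.648, 0.65, -0.282, 0.28]
wrist_force: [-0.5, 0.2, -0.9]
width: 0.0114
```

```bash
python3 - <<'E'
from ov import *
im,d=optics.grab_frame('side'); cv2.imwrite('pics/side4.png',im)
delta([.534,.211,.117],-47)
overlay(im[140:220,180:260],(180,140),7,'pics/ov4.png',(.534,.211),43)
cv2.imwrite('pics/side4z.png',cv2.resize(im[140:220,180:260],None,fx=7,fy=7,interpolation=cv2.INTER_CUBIC))
E
```

```text
t8.00 pos [0.5361 0.2106 0.1225] xyaw -46.79 yz -1.0 F [-0.5   0.47 -0.46] T [-0.019 -0.091  0.017] w 0.0117 q [ 0.051  0.537 -0.613  1.822  0.383  0.904 -1.553]
tool shift cm [-0.18  0.55 -0.12]
spin deg (about tool y, down => -world) 0.20760305144003155
cell bottom px [[309.7, 260.9], [235.0, 259.1], [226.0, 312.5], [301.9, 314.4]]
pocket [[230.3, 281.5], [308.8, 283.7], [300.3, 340.4], [220.3, 338.2]]
```

View pics/ov4.png

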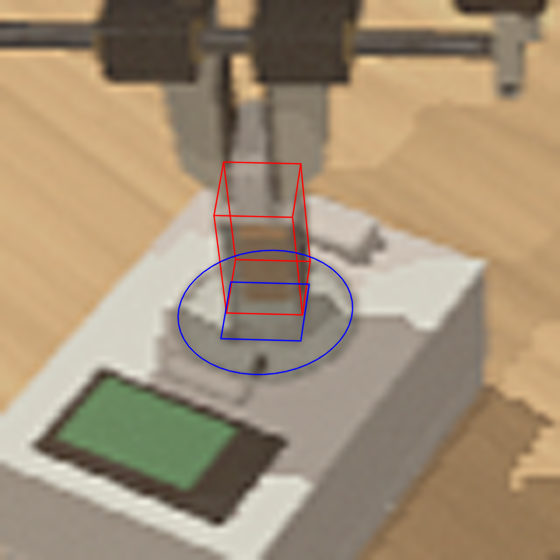

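View pics/side4z.png

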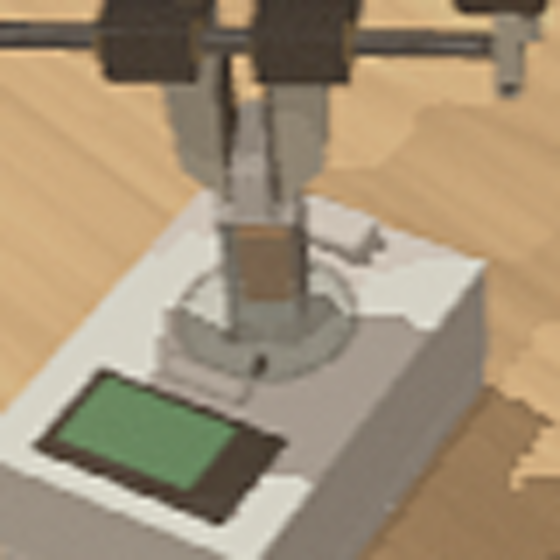

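```bash
python3 - <<'E'
import cv2,numpy as np
im=cv2.imread('pics/side3.png'); 
a=cv2.resize(im[148:180,198:228],None,fx=12,fy=12,interpolation=cv2.INTER_CUBIC)
im=cv2.imread('pics/side0.png')
b=cv2.resize(im[170:202,198:235],None,fx=12,fy=12,interpolation=cv2.INTER_CUBIC)
x=np.hstack([a,b]); x=cv2.convertScaleAbs(x,alpha=1.2); 
for i in range(0,x.shape[1],60): cv2.putText(x,str(i),(i,8),0,.3,(0,0,255)); cv2.line(x,(i,10),(i,14),(0,0,255))
for i in range(0,384,60): cv2.putText(x,str(i),(0,i),0,.3,(0,0,255))
cv2.imwrite('pics/zz.png',x)
E
```

```text
(no output)
```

View pics/zz.png

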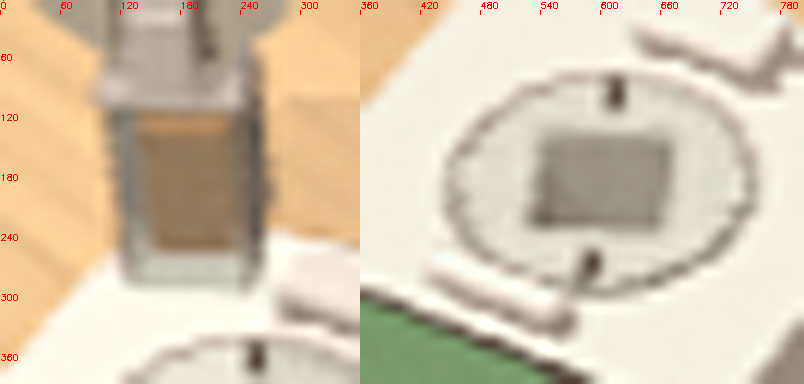

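```bash
python3 - <<'E'
from h import *
print(pz('side',217.45,184.1,.06),pz('side',217.7,184.67,.06), pz('side',218.45,184.1,.06), pz('side',217.45,185.1,.06))
f=lambda x,y:((x-360+.5)/12-.5+198,(y+.5)/12-.5+170)
L=[(543,135),(672,137),(660,228),(528,228)]
q=[pz('side',*f(*l),.06)[:2] for l in L]; print(np.mean(q,0))
for i in range(4):
  e=q[(i+1)%4]-q[i]; print(np.degrees(np.arctan2(e[1],e[0])),np.linalg.norm(e))
a=pz('side',*f(615,92),.06);b=pz('side',*f(591,264),.06);e=a-b;print((a+b)/2,np.degrees(np.arctan2(e[1],e[0])),np.linalg.norm(e))
show()
E
```

```text
[0.53373698 0.2105858  0.06      ] [0.53294173 0.20875518 0.06      ] [0.53539222 0.20894358 0.06      ] [0.53161884 0.20809599 0.06      ]
[0.53277904 0.20889623]
-46.037346556675985 0.025301908032672845
-136.30860158823853 0.024703988698256605
135.24217047236235 0.02538888554244588
43.51464131146171 0.025271416413999853
[0.53399763 0.20960741 0.06      ] 43.87796526129295 0.04679074385743673
t8.00 pos [0.5361 0.2106 0.1225] xyaw -46.79 yz -1.0 F [-0.5   0.47 -0.46] T [-0.019 -0.091  0.017] w 0.0117 q [ 0.051  0.537 -0.613  1.822  0.383  0.904 -1.553]
```

Emit:
apply_moves(
  commands=[
    [[-0.17, 0.3, -0.13, -0.5, 0], [0, 0.2, 0, 0, 0], [0, 0, 0, 0, 0], [0, 0, 0, 0, 0]],
  ],
)

```text
time_s: 8.4
ee_pos: [0.5346, 0.2109, 0.1185]
ee_rot: [0.65, -0.65, 0.278, -0.278]
wrist_force: [-0.1, -0.5, -0.6]
width: 0.0119
```

```bash
python3 - <<'E'
from h import *
delta([.534,.2105,.1135],-46.3)
E
```

```text
t8.40 pos [0.5346 0.2109 0.1185] xyaw -46.32 yz -1.0 F [-0.09 -0.53 -0.55] T [ 0.005 -0.042  0.061] w 0.0119 q [ 0.049  0.539 -0.612  1.83   0.388  0.894 -1.552]
tool shift cm [-0.01  0.5  -0.07]
spin deg (about tool y, down => -world) -0.017815783063355184
```

Emit:
apply_moves(
  commands=[
    [[0, 0.1, -0.07, 0, 0], [0, 0.1, 0, 0, 0], [0, 0.1, 0, 0, 0], [0, 0.1, 0, 0, 0], [0, 0.05, 0, 0, 0]],
  ],
)

```text
time_s: 8.9
ee_pos: [0.5339, 0.2104, 0.1136]
ee_rot: [-0.65, 0.65, -0.278, 0.278]
wrist_force: [-0.3, 0.4, -1.1]
width: 0.0119
```

Emit:
apply_moves(
  commands=[
    [[0, 0.1, 0, 0, 0], [0, 0, 0, 0, 0]],
  ],
)

```text
time_s: 9.1
ee_pos: [0.5338, 0.2104, 0.1126]
ee_rot: [-0.65, 0.65, -0.278, 0.278]
wrist_force: [0.6, -0.3, -1.2]
width: 0.0119
```

```bash
python3 - <<'E'
from h import *
delta([.534,.2105,.1135],-46.3)
E
```

```text
t9.10 pos [0.5338 0.2104 0.1126] xyaw -46.31 yz -1.0 F [ 0.61 -0.31 -1.24] T [-0.041 -0.039  0.013] w 0.0119 q [ 0.046  0.546 -0.608  1.835  0.394  0.883 -1.557]
tool shift cm [ 0.01 -0.09  0.02]
spin deg (about tool y, down => -world) -0.012181287256851192
```

Bottom is at about z=0.060. I'll continue in small steps.

Emit:
apply_moves(
  commands=[
    [[0, 0.07, 0, 0, 0], [0, 0.03, 0, 0, 0]],
  ],
)

```text
time_s: 9.3
ee_pos: [0.5339, 0.2105, 0.1117]
ee_rot: [0.65, -0.65, 0.278, -0.278]
wrist_force: [0.1, -1.0, 0.3]
width: 0.0119
```

Emit:
apply_moves(
  commands=[
    [[0, 0.05, 0, 0, 0], [0, 0, 0, 0, 0]],
  ],
)

```text
time_s: 9.5
ee_pos: [0.5341, 0.2106, 0.1114]
ee_rot: [0.65, -0.65, 0.278, -0.278]
wrist_force: [-0.4, 0.7, -0.8]
width: 0.0118
```

Emit:
apply_moves(
  commands=[
    [[0, 0.05, 0, 0, 0], [0, 0, 0, 0, 0]],
  ],
)

```text
time_s: 9.7
ee_pos: [0.5342, 0.2107, 0.1109]
ee_rot: [0.65, -0.65, 0.278, -0.278]
wrist_force: [0.6, 0.1, -0.8]
width: 0.0118
```

Emit:
apply_moves(
  commands=[
    [[0, 0.05, 0, 0, 0], [0, 0.05, 0, 0, 0], [0, 0, 0, 0, 0]],
  ],
)

```text
time_s: 10.0
ee_pos: [0.5342, 0.2106, 0.1098]
ee_rot: [0.65, -0.65, 0.278, -0.278]
wrist_force: [1.1, 1.1, 0.1]
width: 0.0118
```

Emit:
apply_moves(
  commands=[
    [[0, 0.05, 0, 0, 0], [0, 0.05, 0, 0, 0], [0, 0, 0, 0, 0]],
  ],
)

```text
time_s: 10.3
ee_pos: [0.5341, 0.2106, 0.1088]
ee_rot: [0.65, -0.65, 0.278, -0.278]
wrist_force: [1.8, 0.8, 0.6]
width: 0.012
```

```bash
python3 - <<'E'
from ov import *
im,d=optics.grab_frame('side'); cv2.imwrite('pics/side5.png',im); show()
cv2.imwrite('pics/side5z.png',cv2.resize(im[140:220,180:260],None,fx=7,fy=7,interpolation=cv2.INTER_CUBIC))
E
```

```text
t10.35 pos [0.5341 0.2106 0.1088] xyaw -46.31 yz -1.0 F [2.48 1.2  0.12] T [ 0.363 -0.439 -0.007] w 0.0119 q [ 0.044  0.552 -0.605  1.837  0.398  0.876 -1.56 ]
```

View pics/side5z.png

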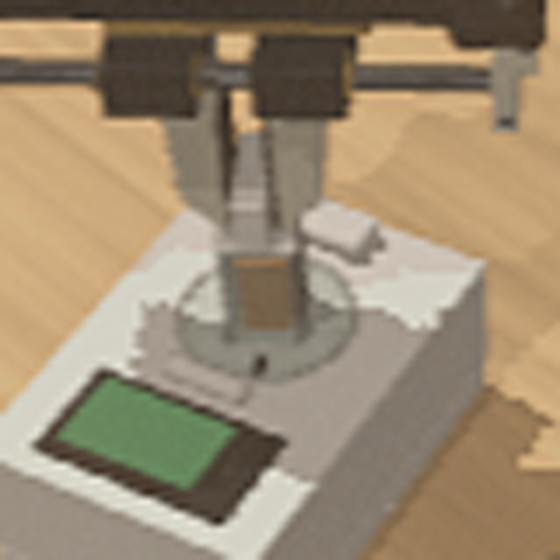

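Emit:
apply_moves(
  commands=[
    [[0, 0, 0.05, 0, 0], [0, 0, 0, 0, 0]],
  ],
)

```text
time_s: 10.55
ee_pos: [0.5342, 0.2107, 0.1087]
ee_rot: [-0.65, 0.65, -0.278, 0.278]
wrist_force: [-0.2, 1.3, -0.2]
width: 0.0116
```

```bash
python3 - <<'E'
from h import *
s,R=show(); print((R.T@s['wrist_force']).round(2),(R.T@s['torque']).round(3))
E
```

```text
t10.55 pos [0.5342 0.2107 0.1087] xyaw -46.32 yz -1.0 F [-0.23  1.3  -0.21] T [ 0.241 -0.323 -0.028] w 0.0116 q [ 0.043  0.552 -0.605  1.836  0.399  0.877 -1.56 ]
[-1.1   0.21  0.73] [ 0.4    0.028 -0.048]
```

Emit:
apply_moves(
  commands=[
    [[0, 0, 0.05, 0, 0], [0, 0, 0, 0, 0]],
  ],
)

```text
time_s: 10.75
ee_pos: [0.5343, 0.2108, 0.1085]
ee_rot: [-0.65, 0.65, -0.278, 0.278]
wrist_force: [1.1, 0.3, -0.2]
width: 0.012
```

```bash
cat >> h.py <<'E'
def ft():
    s,R=show(); print('toolF',(R.T@s['wrist_force']).round(2),'toolT',(R.T@s['torque']).round(3))
E
python3 -c "
from h import *
ft()"
```

```text
t10.75 pos [0.5343 0.2108 0.1085] xyaw -46.32 yz -1.0 F [ 1.06  0.26 -0.23] T [ 0.165 -0.139 -0.004] w 0.012 q [ 0.043  0.553 -0.604  1.835  0.399  0.878 -1.56 ]
toolF [0.55 0.23 0.95] toolT [0.215 0.004 0.023]
```

Emit:
apply_moves(
  commands=[
    [[0, 0, 0.05, 0, 0], [0, 0.05, 0, 0, 0], [0, 0.05, 0, 0, 0], [0, 0, 0, 0, 0]],
  ],
)

```text
time_s: 11.15
ee_pos: [0.5347, 0.2113, 0.1075]
ee_rot: [-0.65, 0.65, -0.278, 0.278]
wrist_force: [-0.5, 0.1, -0.8]
width: 0.0119
```

```bash
python3 -c "
from h import *
ft()"
```

```text
t11.15 pos [0.5347 0.2113 0.1075] xyaw -46.32 yz -1.0 F [-0.51  0.11 -0.82] T [-0.037  0.01  -0.007] w 0.0119 q [ 0.041  0.555 -0.604  1.834  0.4    0.876 -1.562]
toolF [-0.44  0.82 -0.29] toolT [-0.032  0.007 -0.02 ]
```

Emit:
apply_moves(
  commands=[
    [[0, 0.1, 0.02, 0, 0], [0, 0.1, 0, 0, 0], [0, 0.1, 0, 0, 0], [0, 0, 0, 0, 0]],
  ],
)

```text
time_s: 11.55
ee_pos: [0.535, 0.2115, 0.1045]
ee_rot: [-0.65, 0.65, -0.278, 0.278]
wrist_force: [0.4, 0.2, -1.2]
width: 0.0123
```

```bash
python3 -c "
from h import *
ft()"
```

```text
t11.55 pos [0.535  0.2115 0.1045] xyaw -46.32 yz -1.0 F [ 0.37  0.23 -1.21] T [-0.006  0.029  0.044] w 0.0123 q [ 0.039  0.56  -0.601  1.835  0.403  0.871 -1.564]
toolF [0.09 1.21 0.43] toolT [-0.025 -0.044  0.016]
```

Emit:
apply_moves(
  commands=[
    [[0, 0.1, 0, 0, 0], [0, 0.1, 0, 0, 0], [0, 0.1, 0, 0, 0], [0, 0, 0, 0, 0]],
  ],
)

```text
time_s: 11.95
ee_pos: [0.535, 0.2115, 0.1016]
ee_rot: [-0.65, 0.65, -0.278, 0.278]
wrist_force: [-1.1, -0.8, -0.0]
width: 0.0117
```

```bash
python3 -c "
from h import *
ft()"
```

```text
t11.95 pos [0.535  0.2115 0.1016] xyaw -46.32 yz -1.0 F [-1.12 -0.83 -0.04] T [-0.001 -0.005  0.018] w 0.0117 q [ 0.037  0.564 -0.599  1.837  0.407  0.866 -1.567]
toolF [-0.17  0.04 -1.38] toolT [ 0.003 -0.018 -0.004]
```

Emit:
apply_moves(
  commands=[
    [[0, 0.1, 0, 0, 0], [0, 0.1, 0, 0, 0], [0, 0.1, 0, 0, 0], [0, 0.1, 0, 0, 0], [0, 0.1, 0, 0, 0], [0, 0, 0, 0, 0]],
  ],
)

```text
time_s: 12.55
ee_pos: [0.5351, 0.2115, 0.0966]
ee_rot: [-0.65, 0.65, -0.278, 0.278]
wrist_force: [0.5, 0.1, -0.3]
width: 0.0119
```

```bash
python3 -c "
from h import *
ft()"
```

```text
t12.55 pos [0.5351 0.2115 0.0966] xyaw -46.31 yz -1.0 F [ 0.53  0.15 -0.28] T [-0.037 -0.052  0.035] w 0.0119 q [ 0.034  0.571 -0.595  1.84   0.412  0.857 -1.571]
toolF [0.26 0.28 0.48] toolT [ 0.012 -0.035 -0.063]
```

Emit:
apply_moves(
  commands=[
    [[0, 0.1, 0, 0, 0], [0, 0.1, 0, 0, 0], [0, 0.1, 0, 0, 0], [0, 0.1, 0, 0, 0], [0, 0.1, 0, 0, 0], [0, 0, 0, 0, 0]],
  ],
)

```text
time_s: 13.15
ee_pos: [0.535, 0.2116, 0.0916]
ee_rot: [-0.65, 0.65, -0.278, 0.278]
wrist_force: [0.5, -0.1, -0.3]
width: 0.0119
```

```bash
python3 -c "
from h import *
ft()"
```

```text
t13.15 pos [0.535  0.2116 0.0916] xyaw -46.31 yz -1.0 F [ 0.53 -0.13 -0.28] T [-0.047 -0.055 -0.016] w 0.0119 q [ 0.031  0.578 -0.591  1.842  0.417  0.848 -1.575]
toolF [0.46 0.28 0.3 ] toolT [ 0.007  0.016 -0.072]
```

Emit:
apply_moves(
  commands=[
    [[0, 0.1, 0, 0, 0], [0, 0.1, 0, 0, 0], [0, 0.1, 0, 0, 0], [0, 0.1, 0, 0, 0], [0, 0.1, 0, 0, 0], [0, 0.1, 0, 0, 0], [0, 0, 0, 0, 0]],
  ],
)

```text
time_s: 13.85
ee_pos: [0.5351, 0.2115, 0.0856]
ee_rot: [-0.65, 0.65, -0.278, 0.278]
wrist_force: [-0.5, 0.5, -0.2]
width: 0.0118
```

```bash
python3 -c "
from h import *
ft()"
```

```text
t13.85 pos [0.5351 0.2115 0.0856] xyaw -46.32 yz -1.0 F [-0.54  0.53 -0.24] T [ 0.008  0.006 -0.032] w 0.0118 q [ 0.027  0.586 -0.586  1.845  0.424  0.838 -1.58 ]
toolF [-0.76  0.24 -0.03] toolT [0.001 0.032 0.01 ]
```

Emit:
apply_moves(
  commands=[
    [[0, 0.1, 0, 0, 0], [0, 0.1, 0, 0, 0], [0, 0.1, 0, 0, 0], [0, 0.1, 0, 0, 0], [0, 0.1, 0, 0, 0], [0, 0.1, 0, 0, 0], [0, 0, 0, 0, 0]],
  ],
)

```text
time_s: 14.55
ee_pos: [0.535, 0.2116, 0.0795]
ee_rot: [-0.65, 0.65, -0.278, 0.278]
wrist_force: [1.0, -0.1, -0.9]
width: 0.0118
```

```bash
python3 -c "
from h import *
ft()"
```

```text
t14.55 pos [0.535  0.2116 0.0795] xyaw -46.31 yz -1.0 F [ 1.01 -0.06 -0.9 ] T [-0.015 -0.032 -0.002] w 0.0118 q [ 0.023  0.594 -0.581  1.848  0.431  0.828 -1.585]
toolF [0.74 0.9  0.69] toolT [ 0.013  0.002 -0.033]
```

Emit:
apply_moves(
  commands=[
    [[0, 0.1, 0, 0, 0], [0, 0.1, 0, 0, 0], [0, 0.1, 0, 0, 0], [0, 0.1, 0, 0, 0], [0, 0.1, 0, 0, 0], [0, 0.05, 0, 0, 0], [0, 0, 0, 0, 0]],
  ],
)

```text
time_s: 15.25
ee_pos: [0.5351, 0.2116, 0.0741]
ee_rot: [-0.65, 0.65, -0.278, 0.278]
wrist_force: [-0.2, -0.6, -0.5]
width: 0.0119
```

Emit:
apply_moves(
  commands=[
    [[0, 0.05, 0, 0, 0], [0, 0.05, 0, 0, 0], [0, 0, 0, 0, 0]],
  ],
)

```text
time_s: 15.55
ee_pos: [0.5351, 0.2116, 0.0732]
ee_rot: [-0.65, 0.65, -0.278, 0.278]
wrist_force: [-0.3, -0.2, -0.6]
width: 0.0119
```

Emit:
apply_moves(
  commands=[
    [[0, 0.03, 0, 0, 0], [0, 0.03, 0, 0, 0], [0, 0, 0, 0, 0]],
  ],
)

```text
time_s: 15.85
ee_pos: [0.5351, 0.2116, 0.0726]
ee_rot: [-0.65, 0.65, -0.278, 0.278]
wrist_force: [-0.3, 1.2, -0.3]
width: 0.0121
```

```bash
python3 -c "
from h import *
ft()"
```

```text
t15.85 pos [0.5351 0.2116 0.0726] xyaw -46.32 yz -1.0 F [-0.35  1.24 -0.29] T [0.025 0.005 0.003] w 0.0121 q [ 0.018  0.604 -0.575  1.851  0.438  0.815 -1.591]
toolF [-1.14  0.29  0.61] toolT [ 0.014 -0.003  0.021]
```

Emit:
apply_moves(
  commands=[
    [[0, 0.03, 0, 0, 0], [0, 0, 0, 0, 0]],
  ],
)

```text
time_s: 16.05
ee_pos: [0.5351, 0.2116, 0.0723]
ee_rot: [-0.65, 0.65, -0.278, 0.278]
wrist_force: [-0.2, 0.2, -1.2]
width: 0.0117
```

Emit:
apply_moves(
  commands=[
    [[0, 0.03, 0, 0, 0], [0, 0, 0, 0, 0]],
  ],
)

```text
time_s: 16.25
ee_pos: [0.5352, 0.2116, 0.0722]
ee_rot: [0.65, -0.65, 0.278, -0.278]
wrist_force: [0.1, 0.6, 0.6]
width: 0.0117
```

Emit:
apply_moves(
  commands=[
    [[0, 0.03, 0, 0, 0], [0, 0, 0, 0, 0]],
  ],
)

```text
time_s: 16.45
ee_pos: [0.5353, 0.2117, 0.0722]
ee_rot: [0.65, -0.65, 0.278, -0.278]
wrist_force: [-0.5, -0.4, 4.3]
width: 0.0119
```

Emit:
apply_moves(
  commands=[
    [[0, -0.03, 0, 0, 0], [0, 0, 0, 0, 0], [0, 0, 0, 2, 0], [0, 0, 0, 2, 0], [0, 0, 0, 2, 0], [0, 0, 0, 2, 0], [0, 0, 0, 0, 0]],
  ],
)

```text
time_s: 17.15
ee_pos: [0.5353, 0.2116, 0.0722]
ee_rot: [0.629, -0.629, 0.323, -0.323]
wrist_force: [-0.5, -1.0, 4.5]
width: 0.0123
```

```bash
python3 -c "
from h import *
ft()"
```

```text
t17.15 pos [0.5353 0.2116 0.0722] xyaw -54.41 yz -1.0 F [-0.5  -0.95  4.54] T [-0.161  0.117 -0.059] w 0.0123 q [-0.007  0.596 -0.541  1.852  0.413  0.807 -1.712]
toolF [ 0.49 -4.54 -0.96] toolT [-0.189  0.059 -0.063]
```

Emit:
apply_moves(
  commands=[
    [[0, -0.02, 0, 2, 0], [0, 0, 0, 2, 0], [0, 0, 0, 2, 0], [0, 0, 0, 2, 0], [0, 0, 0, 0, 0]],
  ],
)

```text
time_s: 17.65
ee_pos: [0.5349, 0.2116, 0.0722]
ee_rot: [-0.605, 0.605, -0.366, 0.366]
wrist_force: [-2.3, 0.9, 3.5]
width: 0.0114
```

```bash
python3 -c "
from h import *
ft()"
```

```text
t17.65 pos [0.5349 0.2116 0.0722] xyaw -62.40 yz -1.0 F [-2.26  0.88  3.47] T [-0.119  0.45   0.007] w 0.0114 q [-0.031  0.588 -0.508  1.853  0.386  0.8   -1.831]
toolF [-1.83 -3.47 -1.6 ] toolT [-0.454 -0.007  0.103]
```

Emit:
apply_moves(
  commands=[
    [[0, 0, 0, 1.5, 0], [0, 0, 0, 1.5, 0], [0, 0, 0, 1.5, 0], [0, 0, 0, 1.5, 0], [0, 0, 0, 0, 0]],
  ],
)

```text
time_s: 18.15
ee_pos: [0.5349, 0.2116, 0.0722]
ee_rot: [-0.585, 0.585, -0.397, 0.397]
wrist_force: [-2.7, -0.8, 4.2]
width: 0.0118
```

```bash
python3 -c "
from h import *
ft()"
```

```text
t18.15 pos [0.5349 0.2116 0.0722] xyaw -68.38 yz -1.0 F [-2.69 -0.77  4.24] T [-0.151  0.657 -0.006] w 0.0118 q [-0.05   0.583 -0.484  1.854  0.367  0.795 -1.92 ]
toolF [-0.27 -4.24 -2.79] toolT [-0.666  0.006  0.102]
```

Emit:
apply_moves(
  commands=[
    [[0, -0.01, -0.08, 0, 0], [0, 0, -0.05, 0, 0], [0, 0, 0, 0, 0]],
  ],
)

```text
time_s: 18.45
ee_pos: [0.5346, 0.2114, 0.0723]
ee_rot: [0.586, -0.585, 0.397, -0.397]
wrist_force: [1.2, 0.9, -0.6]
width: 0.012
```

```bash
python3 - <<'E'
from h import *
ft()
im,d=optics.grab_frame('side'); cv2.imwrite('pics/side6.png',im)
cv2.imwrite('pics/side6z.png',cv2.resize(im[140:230,170:260],None,fx=6,fy=6,interpolation=cv2.INTER_CUBIC))
E
```

```text
t18.45 pos [0.5346 0.2114 0.0723] xyaw -68.32 yz -1.0 F [ 1.25  0.89 -0.57] T [ 0.266 -0.274 -0.02 ] w 0.012 q [-0.048  0.581 -0.485  1.856  0.367  0.792 -1.919]
toolF [-0.36  0.57  1.49] toolT [0.353 0.02  0.146]
```

View pics/side6z.png

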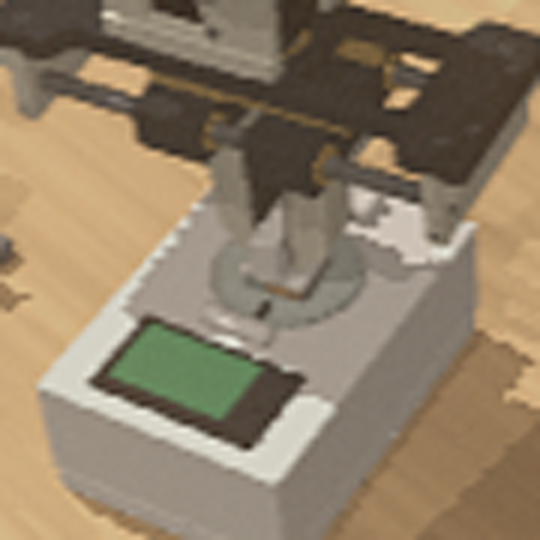

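Emit:
apply_moves(
  commands=[
    [[0, 0, 0.04, 1, 0], [0, 0, 0, 1, 0], [0, 0, 0, 1, 0], [0, 0, 0, 0.7, 0], [0, 0, 0, 0, 0]],
  ],
)

```text
time_s: 19.0
ee_pos: [0.5346, 0.2113, 0.0723]
ee_rot: [0.572, -0.572, 0.416, -0.416]
wrist_force: [2.0, 0.9, -3.3]
width: 0.0117
```

```bash
python3 -c "
from h import *
ft()"
```

```text
t19.00 pos [0.5346 0.2113 0.0723] xyaw -72.04 yz -1.0 F [ 2.    0.9  -3.27] T [ 0.32  -0.549  0.035] w 0.0117 q [-0.06   0.578 -0.469  1.856  0.355  0.79  -1.974]
toolF [-0.24  3.27  2.18] toolT [ 0.621 -0.035  0.135]
```

Emit:
apply_moves(
  commands=[
    [[0, 0, 0, 1, 0], [0, 0, 0, 0, 0]],
  ],
)

```text
time_s: 19.2
ee_pos: [0.5345, 0.2113, 0.0723]
ee_rot: [0.568, -0.568, 0.421, -0.421]
wrist_force: [3.2, 1.9, -3.4]
width: 0.0118
```

```bash
python3 -c "
from h import *
ft()"
```

```text
t19.20 pos [0.5345 0.2113 0.0723] xyaw -73.06 yz -1.0 F [ 3.18  1.93 -3.43] T [ 0.386 -0.621  0.047] w 0.0118 q [-0.063  0.577 -0.465  1.856  0.352  0.79  -1.989]
toolF [-0.92  3.43  3.6 ] toolT [ 0.707 -0.047  0.189]
```

Emit:
apply_moves(
  commands=[
    [[0, 0.02, 0.06, 0, 0], [0, 0.01, 0.04, 0, 0], [0, 0, 0, 0, 0]],
  ],
)

```text
time_s: 19.5
ee_pos: [0.5348, 0.2114, 0.0722]
ee_rot: [-0.568, 0.569, -0.421, 0.421]
wrist_force: [-0.0, 0.6, 2.7]
width: 0.0118
```

```bash
python3 -c "
from h import *
ft()"
```

```text
t19.50 pos [0.5348 0.2114 0.0722] xyaw -73.02 yz -1.0 F [-0.04  0.64  2.74] T [0.022 0.16  0.031] w 0.0118 q [-0.064  0.579 -0.465  1.854  0.352  0.792 -1.988]
toolF [-0.62 -2.74  0.15] toolT [-0.146 -0.032  0.068]
```

Emit:
apply_moves(
  commands=[
    [[0, 0, 0, 1, 0], [0, 0, 0, 0.5, 0], [0, 0, 0, 0, 0]],
  ],
)

```text
time_s: 19.8
ee_pos: [0.5349, 0.2114, 0.0722]
ee_rot: [-0.562, 0.563, -0.428, 0.428]
wrist_force: [-1.4, -0.6, 5.1]
width: 0.0116
```

```bash
python3 -c "
from h import *
ft()"
```

```text
t19.80 pos [0.5349 0.2114 0.0722] xyaw -74.53 yz -1.0 F [-1.36 -0.59  5.14] T [-0.152  0.521  0.037] w 0.0116 q [-0.069  0.577 -0.458  1.854  0.347  0.79  -2.011]
toolF [ 0.2  -5.14 -1.48] toolT [-0.542 -0.037 -0.007]
```

Emit:
apply_moves(
  commands=[
    [[0, -0.03, -0.03, -1, 0], [0, 0, 0, -0.7, 0], [0, 0, 0, 0, 0]],
  ],
)

```text
time_s: 20.1
ee_pos: [0.535, 0.2115, 0.0722]
ee_rot: [-0.569, 0.569, -0.42, 0.419]
wrist_force: [0.0, 0.5, 0.9]
width: 0.0121
```

```bash
python3 - <<'E'
from h import *
ft()
im,d=optics.grab_frame('side'); cv2.imwrite('pics/side7.png',im)
cv2.imwrite('pics/side7z.png',cv2.resize(im[140:230,170:260],None,fx=6,fy=6,interpolation=cv2.INTER_CUBIC))
E
```

```text
t20.10 pos [0.535  0.2115 0.0722] xyaw -72.79 yz -1.0 F [0.03 0.49 0.88] T [0.019 0.139 0.005] w 0.0121 q [-0.063  0.579 -0.466  1.854  0.353  0.791 -1.985]
toolF [-0.46 -0.88  0.17] toolT [-0.127 -0.005  0.059]
```

View pics/side7z.png

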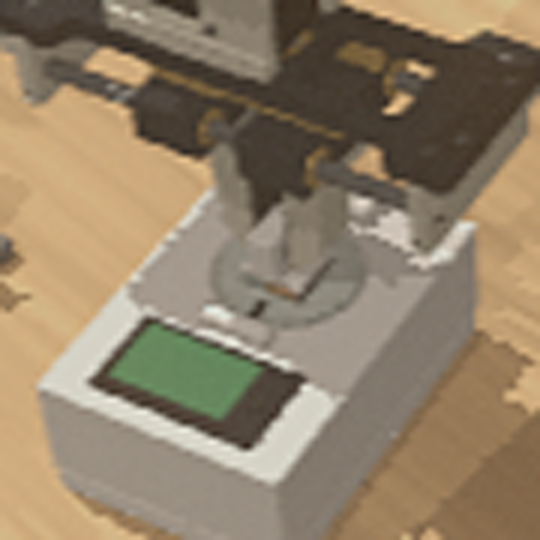

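Emit:
apply_moves(
  commands=[
    [[0, 0, 0, 0, 0], [0, 0, 0, 0, 0.15], [0, 0, 0, 0, 0.18], [0, 0, 0, 0, 0.25], [0, 0, 0, 0, 0.35], [0, 0, 0, 0, 0.35], [0, 0, 0, 0, 0.35]],
  ],
  grip_force=3,
)

```text
time_s: 20.85
ee_pos: [0.535, 0.2115, 0.0723]
ee_rot: [0.569, -0.569, 0.42, -0.42]
wrist_force: [0.3, -0.8, 1.0]
width: 0.0319
```

Emit:
apply_moves(
  commands=[
    [[0, -0.5, 0, 0, 0.35], [0, -1, 0, 0, 0.35], [0, -2, 0, 0, 0.35], [0, -3, 0, 0, 0.35], [0, -4, 0, 0, 0.35], [0, -4, 0, 0, 0.35], [0, 0, 0, 0, 0.35]],
  ],
)

```text
time_s: 21.55
ee_pos: [0.5386, 0.2138, 0.2245]
ee_rot: [0.573, -0.566, 0.417, -0.422]
wrist_force: [-0.4, -0.2, -0.5]
width: 0.0322
```

Emit:
apply_moves(
  commands=[
    [[3, 0, 0, 0, 0.35], [4, 0, 0, 0, 0.35], [4, 0, 0, 0, 0.35], [4, 0, 0, 0, 0.35], [4, 0, 0, 0, 0.35], [4, 0, 0, 0, 0.35], [4, 0, 0, 0, 0.35], [0, 0, 0, 0, 0.35]],
  ],
)

```text
time_s: 22.35
ee_pos: [0.6156, -0.0554, 0.2171]
ee_rot: [-0.566, 0.568, -0.422, 0.424]
wrist_force: [-0.7, -1.0, 0.4]
width: 0.0322
```

```bash
python3 - <<'E'
from h import *
show()
for n,b in(('top',(165,245,180,245)),('side',(150,235,170,260))):
    im,d=optics.grab_frame(n); cv2.imwrite(f'pics/{n}8.png',im); np.save(n+'8.npy',d)
    cv2.imwrite(f'pics/{n}8z.png',cv2.resize(im[b[0]:b[1],b[2]:b[3]],None,fx=6,fy=6,interpolation=cv2.INTER_CUBIC))
E
```

```text
t22.35 pos [ 0.6156 -0.0554  0.2171] xyaw -73.40 yz -1.0 F [-0.74 -1.01  0.43] T [-0.018  0.055  0.01 ] w 0.0322 q [ 0.373  0.454 -0.44   1.646  0.217  1.09  -1.41 ]
```

View pics/top8z.png

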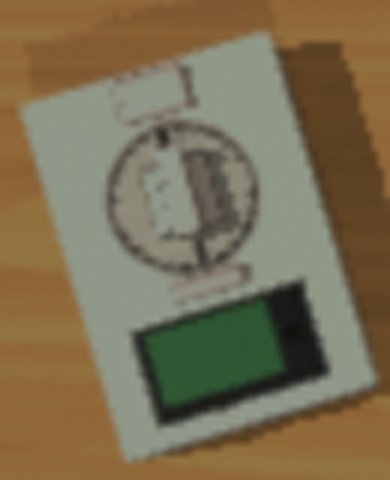

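View pics/side8z.png

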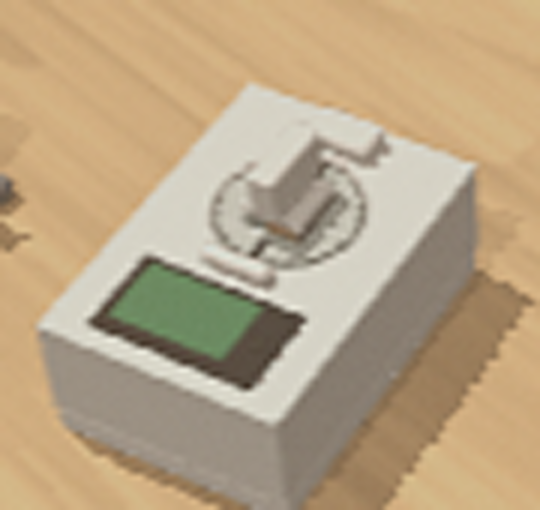

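```bash
python3 - <<'E'
from h import *
f=lambda x,y:((x+.5)/6-.5+180,(y+.5)/6-.5+165)
a=pz('top',*f(162,138),.06);b=pz('top',*f(204,252),.06);e=a-b;print('groove',(a+b)/2,np.degrees(np.arctan2(e[1],e[0])),np.linalg.norm(e))
C=cloud('top',np.load('top8.npy'));m=np.abs(C[...,2]-.091)<.007;m[:,:180]=0;m[:,245:]=0;m[:165]=0;m[245:]=0
q=C[m];print(len(q),np.median(q,0));rr=cv2.minAreaRect((q[:,:2]*1000).astype(np.float32));print('tab',rr)
C=cloud('side',np.load('side8.npy'));m=np.abs(C[...,2]-.091)<.004;m[:,:170]=0;m[:,260:]=0;m[:150]=0;m[235:]=0
q=C[m];print(len(q),np.median(q,0));print('tab side',cv2.minAreaRect((q[:,:2]*1000).astype(np.float32)))
for n in('top','side'):
  A=cv2.imread(f'pics/{n}0.png');B=cv2.imread(f'pics/{n}8.png');print(n,(cv2.absdiff(A,B).max(2)>60).sum())
x=np.hstack([cv2.imread('pics/top8.png')]);cv2.imwrite('pics/fin.png',x)
E
```

```text
groove [0.53533688 0.21257839 0.06      ] 21.26264825718654 0.04931519081976342
79 [0.53478372 0.21243129 0.09107788]
tab ((534.6528930664062, 212.82977294921875), (35.50851058959961, 12.097970962524414), 17.27054214477539)
61 [0.53171259 0.20870175 0.08914373]
tab side ((533.1490478515625, 209.7638397216797), (35.69114685058594, 13.282072067260742), 15.317874908447266)
top 5227
side 8935
```

View pics/fin.png

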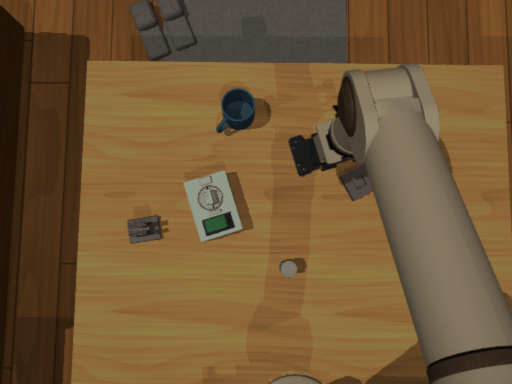

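```bash
python3 -c "
from h import *
print(r.sign_off())"
```

```text
the job is handed in; nothing more can be done
None
```

The check cell is seated in the reader's holder with its clear faces across the light path, released and handed in at about 22.5 s. `sign_off` gave no verdict.

**What I did:** I took the cell out of its rest by the tab. The holder stood about 26° counter-clockwise. I felt the cell into the pocket, where one wall touch of about 3 N needed a sideways correction, and lowered it 0.3–1 mm at a time. It touched the floor at about 4 N. I then turned cell and holder together clockwise until the cell was in line, let go, and moved the arm away.

**Last checks:**
- **Height:** the tab top is at 91.1 mm by the top camera, against 91 mm expected for a cell on the pocket floor. The side camera read 89.1 mm.
- **Position:** the cell is about 0.3–0.5 mm from the holder's axis (top camera).
- **Angle:** the tab points at 17.2° and the reader at 18.0° by the top camera, so about 0.8° off. The arm's own reading at release agrees.
- **Forces:** the largest wrist force in my readings during contact with the reader was about 5.5 N.
- **Other objects:** the mug, canister and clip stand look unmoved. The arm hid the case in the last picture, but the arm's path stayed well clear of it.

**What did not agree:**
- **Side camera:** it read the tab at 15.3° and placed it 3–4 mm from where the top camera did, mostly the offset the two cameras already showed at the start. I trusted the top camera and the arm.
- **Holder:** by its grooves it sits about 3° short of its stop, which matches the pocket's play around the cell. I never felt a clear stop. The cell itself is lined up.

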